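# Clear the bridged grinding balls at the mouth of the ball chute

### The arm

A 6-joint arm with a two-finger parallel gripper is mounted at the origin on a cart in front of the work surface, level with it; the furniture and walls round the work are solid. World frame = base frame: x ahead of the robot, y to its left, z up, the work surface at z = 0. Lengths are in mm, angles in rad, forces in N, time in s.
With the tool pointing down it reaches from about 325 to 875 mm from the base axis. Payload 4.4 kg.
Tool frame: the origin (TCP) lies at the very end of the fingers, on their centre line; the grasp point (between the pads) lies behind it (arm.grasp_offset is the x of the grasp point in the tool frame, in mm); x points along the fingers, y is the direction in which the jaws open and shut, and the axes are right-handed (so a half turn about x gives the same grasp; the last joint's range is limited). The gripper opens to 85 mm and grips with 20 to 120 N. Pads are 22 mm wide; open, the fingers measure 114 mm over their backs; the gripper's body (76 mm by 85 mm) begins 54 mm behind the grasp point. The pads swing forward as they close: fully open they stand 13 mm farther back than shut.
Start: joints at [-1.389, 0.207, 1.542, -0, 1.393, -0.15], TCP at [187.835, -543.457, 201.382] pointing down, gripper open.
Joint ranges: [-2.73, 2.73], [-0.86, 2.22], [0.23, 2.46], [-1.11, 4.25], [0.08, 2.63], [-2.82, 2.82]. Speed limits (rad/s): [2.79, 2.79, 3.14, 3.14, 3.14, 3.14].

### API

Orientations are given as a unit quaternion [x, y, z, w].
In Python, from plant import arm, ik, optics, telemetry gives the robot as it stands. The module is installed in compiled form; this text tells all that it offers. Calls block until the motion is done:
- arm.move_to(position, orientation): joint-space move of the TCP to a pose.
- arm.line_to(position, frame=None, rate=150, max_force=None): straight line of the TCP; frame=None keeps the orientation; rate is the mean speed in mm/s. With max_force (N) it stops when the force on the tool has changed by that much, and returns True; else False.
- arm.movej(angles): joint-space move.
- arm.grip(opening): finger opening in mm; the grip force is fixed at half the most; returns when the fingers have stopped.
- arm.pause(seconds).
- ik(position, orientation): joint angles nearest the present ones, or None.
- optics.get_image(name): name is "side" or "top" or "wrist"; returns (picture, depth): 420x560x3 uint8, blue, green, red; 420x560 float32, mm along the optical axis (not along the pixel's ray), 0 where there is no reading.
- optics.camera_model(name): a dict with "fov_y" (degrees; the focal length in pixels is half the picture's height over the tangent of half this angle, whatever the lens; pixels are square), "cx", "cy" (the principal point, pixels), "cam_to_world" (4x4, takes a point from camera to world coordinates); the wrist camera has in their place "T_tool_cam" (4x4, takes a point from camera to tool coordinates, whose origin is the TCP and whose axes are the tool frame's). Camera axes: x right, y down, z forward; pixel columns grow to the right and rows downward; lengths in mm; the calibration is good to about 2 mm. A picture is of the moment at which its call begins: read the wrist's pose just before it. camera_model takes no time and is no camera call.
A pose or a line that the arm cannot do raises arm.IKError and nothing moves.
- arm.close_job(): hands the job in, once; it reports no verdict.
Readings, each from a call of its own:
- telemetry.read_t(): time.
- telemetry.read_joint_pos(): joint angles.
- telemetry.read_joint_vel(): joint speeds.
- telemetry.read_joint_torque(): joint torques, N m.
- telemetry.read_tcp_pos(): TCP position.
- telemetry.read_tool_rot(): TCP orientation.
- telemetry.read_contact_force(): force on the tool from outside, world axes, zero at the start.
- telemetry.read_torque(): the same for the moment, N m.
- telemetry.read_gripper_width(): finger opening in mm.
Only numpy, scipy, OpenCV 4.12 (cv2) and the standard library are available. Lean on these libraries where they do the work, as an engineer would, in place of code of your own. Each camera call takes 0.05 s, during which the arm holds its last target. There are 200 camera calls.

### The job

The mill jar is waiting for its charge of porcelain balls, but two of them have bridged side by side across the narrow mouth of the chute. Feel which of the two gives when you press it gently back up the slope (the other has a packed lane behind it; porcelain chips, so never press a ball with more than about 10 N, and do not lift any out), hold that one back while the balls of the other lane run past it down the spout into the jar, then let it go so that its own lane follows. Both bridged balls and the ball behind each must end up in the mill jar, and the jar, the pigment jars and the muller must stay standing where they are.

Things in the scene. Friction and masses are not known exactly. Their poses are not given: they have to be found in the camera images.
- chute: plywood ball chute on a stand, fixed to the table. Origin on the table directly below the middle of its mouth (the throat); x points level up the chute, from spout to back, y to its left, z up. The deck rises towards +x at 10 degrees; at the throat its upper face is 115 mm above the table. The side battens stand 18 mm above the deck and the chute is open above as far as the hood
- throat (a point): on the deck at the middle of the mouth, where the battens are narrowest, 45 mm apart. From here down to the lip the spout keeps this width; upwards the battens flare, each at 25 degrees to the axis, to 85 mm apart 43 mm up the deck, where two lanes begin, 41 mm wide each, parted by a 2 mm rib on the axis that starts 61 mm up the deck
- spout_lip (a point): on the deck at the middle of the spout's lower end, 46 mm down the deck from the throat, above the mill jar
- hood_front (a point): middle of the upper front edge of the aluminium hood, 72 mm up the deck from the throat and 46 mm above the deck. From here to the back wall the hood, 112 mm wide and parallel to the deck, covers both lanes and hides the balls behind the front pair
- lane_end_left (a point): on the deck at the left lane's back wall, 143 mm up from the throat. One lane is packed with three 40 mm balls (1 to 5 mm of play). The other holds two and a 22 mm one at the back: its front ball goes back about 20 mm with 1 to 3 N, then is solid too; from 6 to 18 mm back the other lane starts to run, and is empty within 3 s. Which lane is packed varies and cannot be seen
- lane_end_right (a point): the same for the right lane
- ball_left: white porcelain ball, 40 mm across, 80 g, left one (chute y > 0) of the bridged pair, origin at its centre: 42 mm up the deck from the throat, 20 mm above the deck, 20 mm off the axis. Press on its spout side with an upright fingertip face that ends 0 to 5 mm above centre height, its middle 24 to 28 mm off the axis: so battens and passing balls clear it; a face leaning over the ball wedges it
- ball_right: the same, the right one of the bridged pair (chute y < 0)
- next_left: white porcelain ball, 40 mm across, 80 g, behind ball_left in the left lane under the hood, touching it; origin at its centre
- next_right: the same, behind ball_right in the right lane
- mill_jar: open steel mill jar standing under the spout, 122 mm across the rim, 110 mm inside, 90 mm high, floor 6 mm thick, 0.7 kg; origin at the centre of its underside
- jar_0: small black pigment jar with a grey lid, 44 mm across, 66 mm high, to the left of the spout; origin at the centre of its underside
- jar_1: small black pigment jar with a grey lid, 44 mm across, 68 mm high, to the right of the spout; origin at the centre of its underside
- muller: glass muller with a brown turned handle, 60 mm across, 104 mm high, behind the chute; origin at the centre of its underside

How it is judged (in metres and radians):
On the way, in this order (a step that is already met when the one before it is completed fails the run):
1. one of the two bridged balls has been nudged back up the slope by about 5 mm or more (x of any of ball_left, ball_right in the frame of chute above 0.0426 m), for 0.1 s.
2. the front ball of the other lane and the ball behind it are in the mill jar while the nudged ball is still held above the mouth (((horizontal distance between each of ball_left, next_left and mill_jar below 0.05 m and height (world z) of each of ball_left, next_left below 0.085 m and x of ball_right in the frame of chute above 0.015 m) or (horizontal distance between each of ball_right, next_right and mill_jar below 0.05 m and height (world z) of each of ball_right, next_right below 0.085 m and x of ball_left in the frame of chute above 0.015 m))), for 0.1 s.
At the end, for the whole second after the job is handed in: the two bridged balls and the ball behind each lie inside the mill jar (centres within 50 mm of its axis and less than 85 mm above the table); the mill jar stands upright within 20 mm of where it stood, and the two pigment jars and the muller within 20 mm of where they stood (horizontal distance between each of ball_left, ball_right, next_left, next_right and mill_jar below 0.05 m and height (world z) of each of ball_left, ball_right, next_left, next_right below 0.085 m and distance of each of mill_jar, jar_0, jar_1, muller from where it was at the start of the episode below 0.02 m and angle between mill_jar's own z axis and vertical below 0.1 rad); the robot touches nothing.
It fails at once if the robot presses on a ball with more than 12 N (contact force between any of the arm, the fingers and ball_left above 12 N or contact force between any of the arm, the fingers and ball_right above 12 N or contact force between the fingers and next_left above 12 N or contact force between the fingers and next_right above 12 N).
It fails at once if a bridged ball is lifted out over the battens (height (world z) of any of ball_left, ball_right above 0.165 m).
It fails at once if the mill jar, a pigment jar or the muller is knocked over (angle between any of mill_jar, jar_0, jar_1, muller's own z axis and vertical above 0.5 rad).
It also fails if it takes over 56 s, if anything falls off the work surface, if the arm or the gripper's body presses on something with over 40 N, if the wrist force passes 120 N, or if a joint passes its speed limit or range.

## Working session

There is one attempt and no reset: what is moved stays moved. The work goes in short steps, each a Python script; the robot and the scene stay as the last script left them, time stands still between calls to the robot, and variables do not carry over. Pictures are saved under pics/ and viewed, about 8 in all and at most 12, crops included, and the job is handed in when it is done.

```bash
mkdir -p pics; python3 - <<'E'
from plant import arm, ik, optics, telemetry
import cv2,numpy as np
for n in("side","top"):
    p,d=optics.get_image(n); cv2.imwrite(f"pics/{n}0.png",p); np.save(f"pics/{n}0.npy",d)
    print(n,optics.camera_model(n))
print(optics.camera_model("wrist"),arm.grasp_offset,telemetry.read_t(),telemetry.read_tool_rot())
E
```

```text
side {'fov_y': 47.629924215125406, 'cx': 283.3665601535324, 'cy': 216.9779489311254, 'cam_to_world': array([[ 9.84327375e-01, -6.33559257e-02,  1.64577172e-01,
         3.71456200e+02],
       [-1.75132738e-01, -4.60686213e-01,  8.70113060e-01,
        -3.95093614e+02],
       [ 2.06916158e-02, -8.85298955e-01, -4.64561747e-01,
         5.30140075e+02],
       [ 0.00000000e+00,  0.00000000e+00,  0.00000000e+00,
         1.00000000e+00]])}
top {'fov_y': 55.23739251074347, 'cx': 271.9194905781278, 'cy': 209.30342311269342, 'cam_to_world': array([[-1.95618603e-02, -9.88155116e-01,  1.52206443e-01,
         3.85628374e+02],
       [-9.99007646e-01,  1.32257614e-02, -4.25300281e-02,
         3.60555205e+02],
       [ 4.00132188e-02, -1.52887366e-01, -9.87433236e-01,
         9.84315655e+02],
       [ 0.00000000e+00,  0.00000000e+00,  0.00000000e+00,
         1.00000000e+00]])}
{'fov_y': 60.69587147134322, 'cx': 271.0601251562673, 'cy': 205.10737608535092, 'T_tool_cam': array([[ 9.91172472e-04, -3.05478969e-01,  9.52198307e-01,
        -1.72899766e+02],
       [ 9.99999405e-01,  7.37144590e-04, -8.04443472e-04,
         1.53800653e+00],
       [-4.56167268e-04,  9.52198538e-01,  3.05479518e-01,
        -7.87196218e+01],
       [ 0.00000000e+00,  0.00000000e+00,  0.00000000e+00,
         1.00000000e+00]])} -18.700000000000003 0.1 [-0.6973108  -0.11785475  0.69736558 -0.11640079]
```

View pics/side0.png

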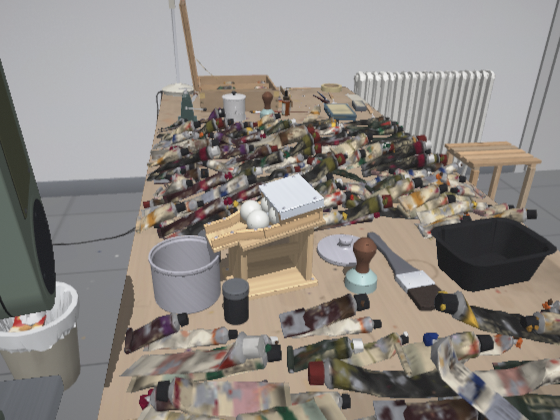

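View pics/top0.png

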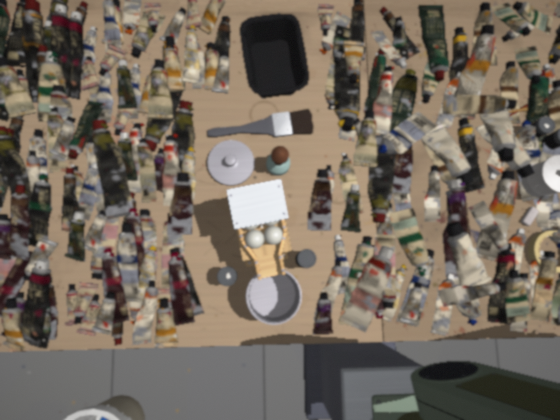

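The side view shows the mill jar (185,275), the balls (250,212)/(258,220), the hood (292,195), the near pigment jar (236,300) and the muller (362,265). The top view shows the balls (255,238)/(274,235), the hood (258,204), the mill jar (274,297), the pigment jars (227,275)/(306,258) and the muller (280,160). The chute runs away from the robot. I'll get a coarse chute pose from top depth next.

```bash
cat > h.py <<'E'
from plant import arm, ik, optics, telemetry
import cv2,numpy as np
from scipy.spatial.transform import Rotation as R
def foc(m): return 210/np.tan(np.radians(m["fov_y"]/2))
def c2w(n):
    m=optics.camera_model(n)
    if n!="wrist": return m,m["cam_to_world"]
    T=np.eye(4);T[:3,:3]=R.from_quat(telemetry.read_tool_rot()).as_matrix();T[:3,3]=telemetry.read_tcp_pos()
    return m,T@m["T_tool_cam"]
def cloud(n,d,mT=None):
    m,T=mT or c2w(n); f=foc(m); v,u=np.mgrid[:420,:560]
    P=np.stack([(u-m["cx"])/f*d,(v-m["cy"])/f*d,d],-1)
    return P@T[:3,:3].T+T[:3,3]
def sphere(P):
    A=np.c_[2*P,np.ones(len(P))];s=np.linalg.lstsq(A,(P**2).sum(1),rcond=None)[0]
    return s[:3],np.sqrt(s[3]+s[:3]@s[:3])
E
python3 - <<'E'
from h import *
p=cv2.imread("pics/top0.png");d=np.load("pics/top0.npy");C=cloud("top",d)
for n,u,v in(("bl",255,238),("br",274,235),("hood",258,204),("hood c",235,220),("hood d",282,216),("hood b",235,190),("jarfloor",274,297),("j1",306,258),("j0",227,275),("mul",280,155),("spout",268,270)): print(n,C[v,u].round(1),p[v,u])
for u,v in((255,238),(274,235)):
    m=np.hypot(*np.indices((420,560))-np.array([v,u])[:,None,None])<8
    print(sphere(C[m]), C[m][:,2].max())
# hood
hsv=cv2.cvtColor(p,cv2.COLOR_BGR2HSV)
m=((hsv[...,1]<50)&(hsv[...,2]>130)).astype(np.uint8); 
m[C[...,2]<150]=0
k,l,st,c=cv2.connectedComponentsWithStats(m); i=l[204,258];P=C[l==i]
print(st[i],P.mean(0)); q=np.linalg.svd(P-P.mean(0))[2][2];print("normal",q*np.sign(q[2]))
r=cv2.minAreaRect(P[:,:2].astype(np.float32));print(r)
w=(C[...,2]>80)&(C[...,2]<100); w[:270]=0;w[330:]=0;w[:,:230]=0;w[:,320:]=0
print("rim",cv2.minEnclosingCircle(C[w][:,:2].astype(np.float32)),w.sum())
E
```

```text
bl [453.3 361.  163.3] [230 236 236]
br [458.8 321.9 162.9] [231 237 238]
hood [520.7 354.  181.3] [241 237 234]
hood c [489.2 400.9 176.7] [238 233 231]
hood d [496.1 305.5 176.4] [240 236 233]
hood b [548.6 400.  188.8] [240 236 233]
jarfloor [324.5 317.6   6.6] [202 194 197]
j1 [413.7 245.6  67.7] [104 102  99]
j0 [379.  425.1  65.4] [198 204 209]
mul [645.6 301.9 104.8] [ 50  68 104]
spout [388.2 334.  112.6] [144 195 227]
(array([472.30621107, 289.38823565, 575.03741805]), np.float64(423.27876158769004)) 984.3156550850332
(array([423.36825174, 242.67876169, 575.07408365]), np.float64(425.5857715435778)) 984.3156550850332
[ 226  180   62   68 2737] [508.31892803 354.04299764 183.17873042]
normal [ 0.22185385 -0.97388814  0.04819508]
((475.9462890625, 347.7001037597656), (172.7604522705078, 111.55242156982422), 10.661974906921387)
rim ((332.2698059082031, 323.4040222167969), 60.82346725463867) 420
```

```bash
cat >> h.py <<'E'
def quat(yaw):  # tool down, tool z = chute +x, tool y = chute +y
    c,s=np.cos(yaw),np.sin(yaw)
    return R.from_matrix(np.array([[0,-s,c],[0,c,s],[-1,0,0]])).as_quat()
E
python3 - <<'E'
from h import *
p=cv2.imread("pics/top0.png");d=np.load("pics/top0.npy");C=cloud("top",d);ok=d>0
for u,v in((255,238),(274,235)):
    m=(np.hypot(*np.indices((420,560))-np.array([v,u])[:,None,None])<8)&ok&(C[...,2]>135)
    print(sphere(C[m]),m.sum())
hsv=cv2.cvtColor(p,cv2.COLOR_BGR2HSV)
m=((hsv[...,1]<50)&(hsv[...,2]>130)&ok&(C[...,2]>170)&(C[...,2]<205));m[:,:200]=0;m[:,320:]=0
P=C[m];q=np.linalg.svd(P-P.mean(0),full_matrices=False)[2][2];print("n",q*np.sign(q[2]),P.mean(0))
print(cv2.minAreaRect(P[:,:2].astype(np.float32)))
q0=quat(np.radians(8))
arm.move_to([440,340,265],q0)
print(telemetry.read_t(),telemetry.read_tcp_pos(),telemetry.read_gripper_width(),telemetry.read_contact_force())
m,T=c2w("wrist");p,d=optics.get_image("wrist");cv2.imwrite("pics/w0.png",p);np.savez("pics/w0.npz",d=d,T=T)
E
```

```text
(array([453.46183171, 362.64279986, 146.88058349]), np.float64(16.67739781347823)) 191
(array([460.30075954, 323.63494382, 146.24390002]), np.float64(17.330222331350598)) 192
n [-0.17139523 -0.03007894  0.98474308] [520.99301274 356.50481159 181.05702483]
((521.1826782226562, 356.2251281738281), (80.50769805908203, 111.79566955566406), 10.895483016967773)
3.3167 [440.48065733 339.34674943 264.89495841] 85.79085041857513 [ 0.34215272 -0.86149751 -0.23759942]
```

View pics/w0.png

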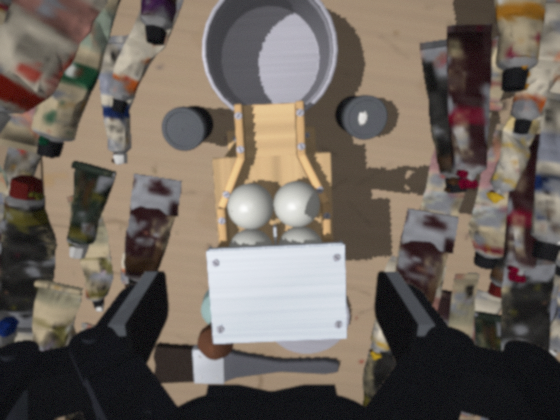

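The wrist view (chute uphill is image down) shows ball_right at (250,205) and ball_left at (297,204). Two next balls sit at (250,238)/(302,238) under the hood edge. The spout runs between (240,107–155) and (302,107–150), and the fingertips are at about (150,275) and (385,275).

```bash
python3 - <<'E'
from h import *
from scipy.optimize import least_squares
p=cv2.imread("pics/w0.png");z=np.load("pics/w0.npz");d=z["d"];T=z["T"];m=optics.camera_model("wrist")
C=cloud("wrist",d,(m,T));ok=d>0;I=np.indices((420,560))
def fit(P): return least_squares(lambda c:np.linalg.norm(P-c,axis=1)-20,P.mean(0)-[0,0,10],loss="soft_l1").x
B=[]
for n,u,v in(("R",250,204),("L",297,203)):
    k=(np.hypot(*I-np.array([v,u])[:,None,None])<17)&ok; B.append(fit(C[k])); print(n,B[-1],sphere(C[k])[1])
# same from top image
dt=np.load("pics/top0.npy");Ct=cloud("top",dt)
for u,v in((274,235),(255,238)):
    k=(np.hypot(*I-np.array([v,u])[:,None,None])<7)&(dt>0)&(Ct[...,2]>140);print("top",fit(Ct[k]))
y=B[1]-B[0];print("pair sep",np.linalg.norm(y),"yaw",np.degrees(np.arctan2(-y[0],y[1])))
# hood
hs=(C[...,2]>165)&(C[...,2]<205)&ok&(p.min(2)>150)&(d>230);P=C[hs];q=np.linalg.svd(P-P.mean(0),full_matrices=False)[2][2];q*=np.sign(q[2])
print("hood n",q,"tilt",np.degrees(np.arccos(q[2])),"yaw",np.degrees(np.arctan2(-q[1],-q[0])),cv2.minAreaRect(P[:,:2].astype(np.float32)))
# spout deck/wall edges: battens tops vs deck, by row
hsv=cv2.cvtColor(p,cv2.COLOR_BGR2HSV)
for v in(112,125,140,150): print(v,[(u,C[v,u].round(0).astype(int).tolist()) for u in range(230,314,4)][::1] if v in(125,) else "")
# rim
k=(abs(C[...,2]-90)<4)&ok;k[125:]=0;k[:,:195]=0;k[:,345:]=0;print("rim",cv2.minEnclosingCircle(C[k][:,:2].astype(np.float32)))
# fingers in tool frame
G=(C-T[:3,3])  # cam-relative
Tt=T@np.linalg.inv(m["T_tool_cam"]);F=(C-Tt[:3,3])@Tt[:3,:3]
k=ok&(d<230)&(I[0]>255)
for s in(-1,1):
    Q=F[k&(np.sign(F[...,1])==s)&(abs(F[...,1])<70)&(F[...,0]>-60)];print(s,len(Q),np.percentile(Q,[0,2,50,98,100],axis=0).round(1).tolist())
    t=Q[Q[:,0]>Q[:,0].max()-6];print(" tip",t.min(0).round(1),t.max(0).round(1))
E
```

```text
R [461.29592512 323.27136554 142.11480632] 17.60908987789832
L [453.74339619 362.3475505  142.13076156] 17.657997716336713
top [460.38836063 324.33742823 142.81195361]
top [452.96336837 363.47612853 142.60533971]
pair sep 39.7993615360983 yaw 10.93907560770196
hood n [-0.17101792 -0.03364535  0.98469328] tilt 10.037699248026067 yaw 11.129988003858228 ((521.445068359375, 354.8700256347656), (81.87592315673828, 111.96097564697266), 10.820547103881836)
112 
125 [(230, [410, 285, 2]), (234, [409, 290, 3]), (238, [396, 304, 128]), (242, [395, 307, 128]), (246, [396, 309, 110]), (250, [396, 313, 110]), (254, [395, 317, 111]), (258, [395, 320, 110]), (262, [394, 324, 111]), (266, [394, 327, 112]), (270, [393, 331, 110]), (274, [393, 334, 113]), (278, [392, 338, 110]), (282, [392, 341, 111]), (286, [392, 345, 110]), (290, [391, 348, 110]), (294, [390, 352, 111]), (298, [389, 354, 127]), (302, [388, 357, 130]), (306, [397, 374, 3]), (310, [397, 379, 2])]
140 
150 
rim ((332.8296813964844, 322.0789794921875), 60.88994598388672)
-1 1169 [[-60.0, -57.8, -11.0], [-59.8, -56.6, -10.5], [-53.8, -44.0, -5.6], [-44.3, -43.5, 11.1], [-42.8, -43.3, 12.2]]
 tip [-48.8 -50.2 -10.5] [-42.8 -43.3  11.7]
1 1155 [[-60.0, 41.0, -11.0], [-59.8, 41.3, -10.5], [-53.7, 41.8, -5.6], [-44.4, 54.2, 11.0], [-42.9, 55.3, 12.1]]
 tip [-48.9  41.  -10.4] [-42.9  48.   11.7]
```

```bash
python3 - <<'E'
from h import *
m=optics.camera_model("wrist");Tc=m["T_tool_cam"]
out=[]
for o in(30,0):
    arm.grip(o);w=telemetry.read_gripper_width()
    p,d=optics.get_image("wrist");F=cloud("wrist",d,(m,Tc));out.append(p)
    for s in(-1,1):
        k=(d>0)&(d<225)&(np.sign(F[...,1])==s)&(F[...,0]>-60)&(abs(F[...,1])<70);Q=F[k];print(o,w,s,len(Q),Q.min(0).round(1),Q.max(0).round(1))
        t=Q[Q[:,0]>Q[:,0].max()-8];print("  tip",t.min(0).round(1),t.max(0).round(1))
cv2.imwrite("pics/w1.png",cv2.resize(np.hstack(out),(800,300)));print(telemetry.read_t())
E
```

```text
30 30.092414270778853 -1 1365 [-60.  -29.8 -10.9] [-30.9 -15.9  12.9]
  tip [-38.9 -27.6 -10.7] [-30.9 -15.9  11.8]
30 30.092414270778853 1 1353 [-60.   13.7 -11.2] [-29.5  27.7  12.5]
  tip [-37.5  13.8 -10.5] [-29.5  23.5  12.3]
0 -0.3195581384842297 -1 1141 [-60.  -14.7 -11.1] [-33.5  -0.   -5.2]
  tip [-41.5 -14.  -11.1] [-33.5  -0.   -5.5]
0 -0.3195581384842297 1 953 [-60.    0.  -10.9] [-33.4  12.6  -5.1]
  tip [-41.4   0.  -10.9] [-33.4  12.3  -5.6]
4.4417
```

View pics/w1.png

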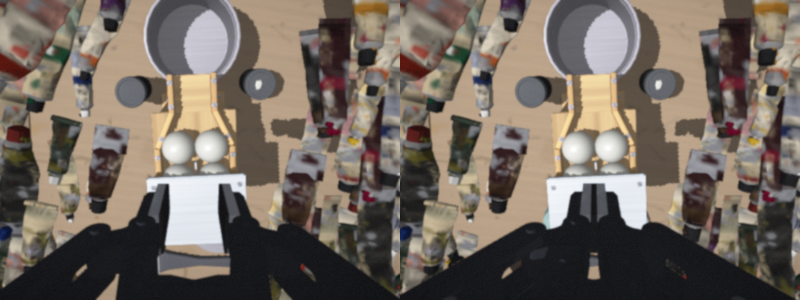

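The wrist depth puts the shut fingertips about 33 mm behind the stated TCP. I'll check that against the fixed cameras before using it.

```bash
python3 - <<'E'
from h import *
arm.grip(85)
print(telemetry.read_tcp_pos())
for n in("side","top"):
    p,d=optics.get_image(n);C=cloud(n,d);np.save(f"pics/{n}1.npy",d);cv2.imwrite(f"pics/{n}1.png",p)
    t=telemetry.read_tcp_pos();F=(C-t)@R.from_quat(telemetry.read_tool_rot()).as_matrix()
    k=(d>0)&(abs(F[...,1])<65)&(abs(F[...,2])<20)&(F[...,0]<40)&(F[...,0]>-100);Q=F[k]
    print(n,len(Q)); print(np.sort(Q[:,0])[-8:].round(1)); 
    if n=="side":
        t=Q[Q[:,0]>Q[:,0].max()-15];print(t.min(0).round(1),t.max(0).round(1))
        m,T=c2w(n);f=foc(m)
        for X in([0,50,-11],[-13,50,-11],[-43,50,-11],[0,-50,-11],[-13,-50,-11],[-43,-50,-11]):
            w=R.from_quat(telemetry.read_tool_rot()).apply(X)+telemetry.read_tcp_pos();c=T[:3,:3].T@(w-T[:3,3]);print(X,(m["cx"]+f*c[0]/c[2]).round(),(m["cy"]+f*c[1]/c[2]).round())
        cv2.imwrite("pics/s1c.png",cv2.resize(p[60:330,130:430],None,fx=2,fy=2))
E
```

```text
[440.01385593 339.99488188 265.00215233]
side 806
[-44.7 -44.6 -44.6 -44.5 -44.5 -44.1 -44.  -43.7]
[-58.7 -57.1  -9.3] [-43.7  47.3  13.3]
[0, 50, -11] 229.0 141.0
[-13, 50, -11] 229.0 134.0
[-43, 50, -11] 228.0 117.0
[0, -50, -11] 243.0 162.0
[-13, -50, -11] 243.0 154.0
[-43, -50, -11] 243.0 135.0
top 0
[]
```

View pics/s1c.png

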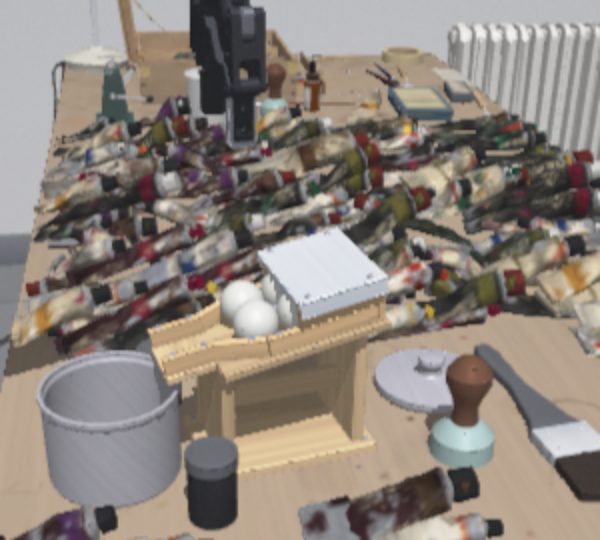

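The side camera agrees: the fingertip sits at pixel (243,~132), which puts the open fingertips about 43.5 mm behind the reported TCP. The expected figure was 13 mm. I'll use the measured value. The chute pose is consistent: yaw 10.9°, origin (420,336).

I'll press with one finger's upright side face, gripper open and the other finger outside the chute. Left ball first.

```bash
cat >> h.py <<'E'
YAW=np.radians(10.9);O=np.array([419.9,336.2,0]);Q=quat(YAW)
RC=R.from_euler("z",YAW).as_matrix()
FY=49.5;TIP=43.5;CX=37.9;CZ=142.4
def tcp(side,face,tipz):  # side +1 left ball; face = chute x of the +x face of pressing finger
    yc=side*26+side*FY    # pressing finger lies on the axis side of the gripper
    return O+RC@np.array([face-11,yc,0])+np.array([0,0,tipz-TIP])
def slope(side,s): # s: mm along deck from nominal contact
    c=np.cos(np.radians(10));n=np.sin(np.radians(10))
    return tcp(side,CX-19.8+s*c,CZ+2.6+s*n)
def chute(): # chute-frame face x & force along chute x
    f=RC.T@telemetry.read_contact_force();return (RC.T@(telemetry.read_tcp_pos()-O))[0]+11,f.round(2)
E
python3 - <<'E'
from h import *
S=1
a=slope(S,-12)
arm.move_to(a+[0,0,90],Q);arm.line_to(a,rate=80);arm.pause(.3)
print(telemetry.read_t(),telemetry.read_tcp_pos()-a,chute())
for n in("side","wrist"):
    p,d=optics.get_image(n);cv2.imwrite(f"pics/{n}2.png",p[120:320,130:430] if n=="side" else p)
A=cv2.resize(cv2.imread("pics/side2.png"),(400,267));B=cv2.resize(cv2.imread("pics/wrist2.png"),(400,300))
cv2.imwrite("pics/m2.png",np.hstack([cv2.copyMakeBorder(A,0,33,0,0,0),B]))
E
```

```text
7.4167 [0.1796451  0.14033022 0.35923757] (np.float64(6.485246837142881), array([-0.87, -0.11, -0.34]))
```

View pics/m2.png

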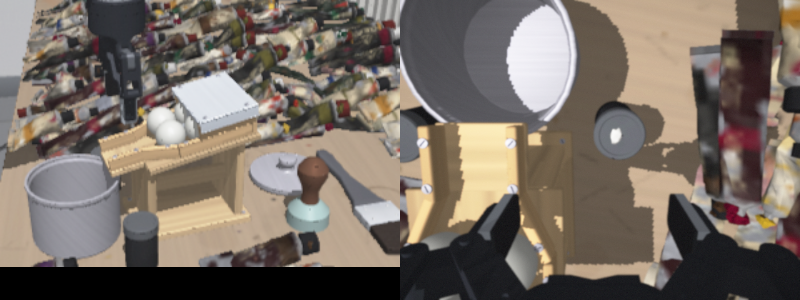

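The fingertip stands just spout-side of the left ball (crop (130,115)), above the batten, and the other finger is clear outside. Now I'll press gently.

```bash
python3 - <<'E'
from h import *
S=1
arm.line_to(slope(S,-4),rate=20);arm.pause(.2);x0,f0=chute();print(x0,f0)
for s in np.arange(-3,13,1.):
    r=arm.line_to(slope(S,s),rate=8,max_force=4.5);x,f=chute();print(s,r,round(x-18.1,2),f-f0)
    if r or f0[0]-f[0]>4.5: break
print(telemetry.read_t())
E
```

```text
14.0183489494783 [-0.52  0.19  0.47]
-3.0 False -2.92 [0.48 0.57 0.06]
-2.0 False -1.9 [ 0.3   0.78 -0.13]
-1.0 False -0.91 [-0.05 -0.17 -0.73]
0.0 False 0.06 [ 1.21  1.   -0.73]
1.0 False 1.04 [ 0.44 -0.92  0.02]
2.0 False 1.85 [ 0.91 -1.4   0.56]
3.0 False 2.9 [-1.04  0.58  1.44]
4.0 False 3.93 [-1.62  0.46  0.64]
5.0 False 4.95 [-1.74  1.51  2.23]
6.0 False 5.96 [-3.31  1.65  3.61]
7.0 False 7.0 [-2.55  1.37  3.72]
8.0 False 8.0 [-2.26  1.37  3.21]
9.0 False 8.92 [-2.35  2.61  4.45]
10.0 False 9.97 [-2.63  1.76  3.73]
11.0 False 10.97 [-3.09  2.54  4.12]
12.0 False 12.01 [-2.55  1.92  3.7 ]
12.6667
```

The left ball gives: about 9.5 mm of travel at about 2.5 N along the chute. I'll hold it and look.

```bash
python3 - <<'E'
from h import *
arm.pause(1.0);print(telemetry.read_t(),chute())
p,d=optics.get_image("side");w,_=optics.get_image("wrist");t,_=optics.get_image("top")
A=cv2.resize(p[150:330,130:400],(400,267));B=cv2.resize(t[180:340,200:340],(350,400))
A=np.vstack([A,cv2.resize(w,(400,300))]);B=cv2.copyMakeBorder(B,0,167,0,0,0);cv2.imwrite("pics/m3.png",np.hstack([A,B]))
E
```

```text
13.6667 (np.float64(29.907779659694395), array([-3.11,  1.26,  4.33]))
```

View pics/m3.png

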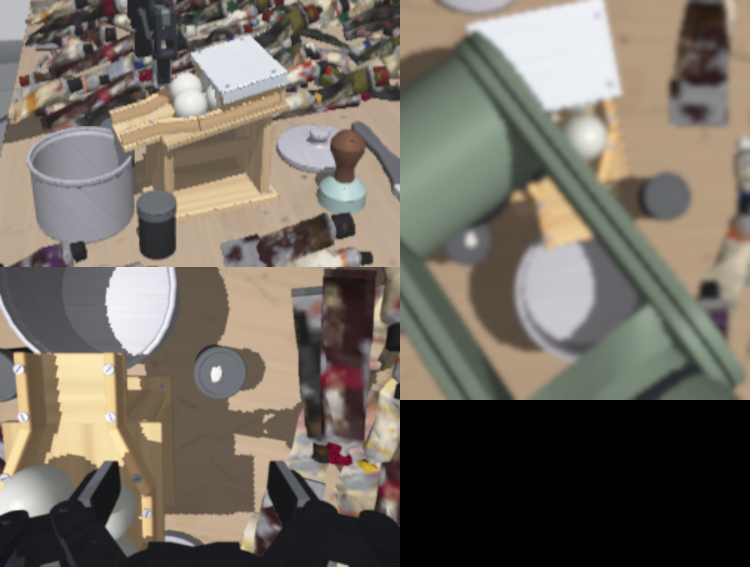

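No ball has run yet. The right ball is still at about (190,102) in the side crop and the left one at (183,82). I'll measure where both balls and the fingertip actually are.

```bash
python3 - <<'E'
from h import *
from scipy.optimize import least_squares
def fit(P): return least_squares(lambda c:np.linalg.norm(P-c,axis=1)-20,P.mean(0)-[0,0,10],loss="soft_l1").x
for n,seeds in(("side",[np.array([461.,323,142]),np.array([456,362.,144])]),("wrist",[np.array([461.,323,142]),np.array([462.,363,144])]),("top",[np.array([461.,323,142])])):
    p,d=optics.get_image(n);C=cloud(n,d);hsv=cv2.cvtColor(p,cv2.COLOR_BGR2HSV)
    for s in seeds:
        c=s
        for i in range(4):
            k=(d>0)&(np.linalg.norm(C-c,axis=2)<24)&(hsv[...,1]<45)&(hsv[...,2]>120)
            if k.sum()<20: break
            c=fit(C[k])
        print(n,k.sum(),"chute",(RC.T@(c-O)).round(1))
    if n!="top":
        t=telemetry.read_tcp_pos();F=(C-t)@R.from_quat(telemetry.read_tool_rot()).as_matrix()
        for sg in(-1,1):
            k=(d>0)&(abs(F[...,1]-sg*50)<10)&(abs(F[...,2])<16)&(F[...,0]<-20)&(F[...,0]>-90)&(p.max(2)<110)
            X=F[k];print(n,sg,len(X),np.sort(X[:,0])[-3:].round(1),(X[X[:,0]>-65].min(0)).round(1),(X[X[:,0]>-65].max(0)).round(1))
print(telemetry.read_t())
E
```

```text
side 384 chute [ 40.8 -19.9 143.1]
side 242 chute [ 48.4  19.  144.2]
side -1 202 [-44.3 -34.4 -33.7] [-64.8 -58.2  -9. ] [-33.7 -40.7  12.8]
side 1 179 [-45.1 -44.8 -43.9] [-64.9  40.6  -8.3] [-43.9  51.3  12.4]
wrist 4075 chute [ 38.9 -21.5 142.2]
wrist 991 chute [ 46.2  17.4 143.7]
wrist -1 4124 [-31.3 -30.9 -28.3] [-65.  -57.5 -11.1] [-28.3 -41.6  16. ]
wrist 1 4378 [-43.1 -43.  -41.9] [-65.   40.6 -11. ] [-41.9  55.3  12.3]
top 237 chute [ 38.8 -19.9 143.1]
13.9667
```

Left is about 8 mm back and the right ball hasn't moved. The sizeable upward force and the 17 mm gap from face to centre suggest the tip rides too high on the ball. I'll back off, lower it 3 mm (still above the battens) and press further.

```bash
sed -i 's/CZ+2.6/CZ-0.4/' h.py; python3 - <<'E'
from h import *
S=1
arm.line_to(slope(S,-3)+[0,0,3],rate=30);arm.line_to(slope(S,-3),rate=20);arm.pause(.3);x0,f0=chute();print(x0,f0)
for s in np.arange(-1,17,1.):
    r=arm.line_to(slope(S,s),rate=12,max_force=4.5);x,f=chute();print(s,r,round(x-18.1,2),(f-f0).round(1))
    if r or np.linalg.norm(f-f0)>6: break
arm.pause(.5);print(telemetry.read_t(),chute()[1]-f0)
p,d=optics.get_image("side");w,_=optics.get_image("wrist")
cv2.imwrite("pics/m4.png",np.vstack([cv2.resize(p[150:330,130:400],(400,267)),cv2.resize(w,(400,300))]))
E
```

```text
15.23007290741885 [ 0.12 -0.11  0.17]
-1.0 False -0.82 [-0.   0.5 -0.8]
0.0 False 0.05 [-0.2 -0.4 -0. ]
1.0 False 1.05 [-0.9  0.8  1. ]
2.0 False 2.0 [0.1 0.3 0.2]
3.0 False 2.78 [-1.  -0.5  0. ]
4.0 False 3.91 [-1.3  1.   0. ]
5.0 False 5.04 [-0.9  0.1  1.7]
6.0 False 6.06 [-1.7  0.6  0.4]
7.0 False 7.06 [-1.8  0.3  0.3]
8.0 False 8.0 [-0.9  0.9  0.5]
9.0 False 8.96 [-1.7 -0.5  0.9]
10.0 False 9.96 [-1.1  1.4  1.1]
11.0 False 11.0 [-1.6 -0.6  0.7]
12.0 False 11.95 [-1.   0.5  1.5]
13.0 False 12.93 [-1.   0.6  1.6]
14.0 False 13.75 [-2.4  0.6 -0.1]
15.0 False 14.54 [-2.8  2.4  2.4]
16.0 False 15.3 [-3.8  3.4  3. ]
20.2833 [-4.63  2.86  3.25]
```

View pics/m4.png

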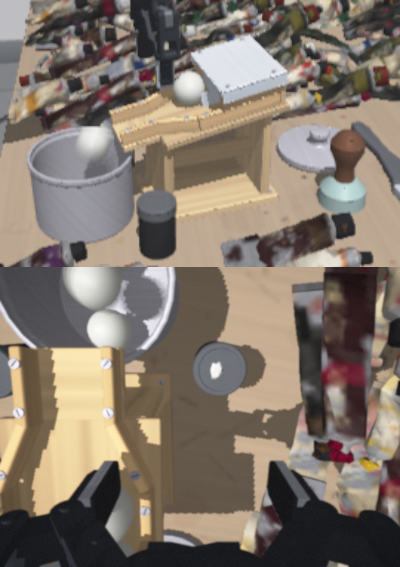

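Two balls are already dropping into the jar, at (90,285) and (110,325) in the wrist crop, and the left ball is still held. I'll wait for the lane to empty and verify.

```bash
python3 - <<'E'
from h import *
arm.pause(2.2);print(telemetry.read_t(),chute())
p,d=optics.get_image("side");w,_=optics.get_image("wrist")
cv2.imwrite("pics/m5.png",np.vstack([cv2.resize(p[150:330,130:400],(400,267)),cv2.resize(w,(400,300))]))
E
```

```text
22.5833 (np.float64(33.387535934153696), array([-3.86,  3.71,  2.07]))
```

View pics/m5.png

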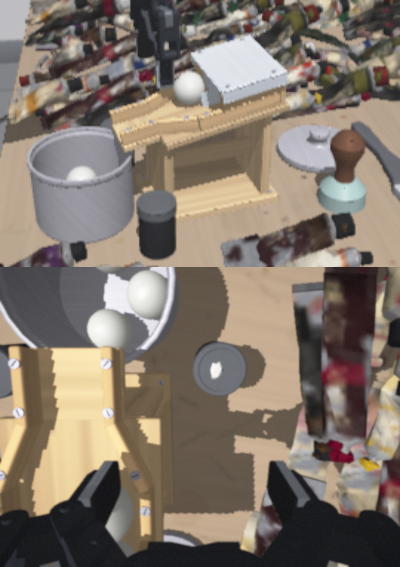

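Two balls rest in the jar and the left one is still held. Now release: ease off slightly, then lift clear.

```bash
python3 - <<'E'
from h import *
arm.line_to(slope(1,12),rate=30);t=telemetry.read_tcp_pos();print(chute())
arm.line_to(t+[0,0,110],rate=150);arm.pause(.3)
arm.move_to([440,340,265],Q);arm.pause(1.0)
print(telemetry.read_t())
p,d=optics.get_image("side");m,T=c2w("wrist");w,dw=optics.get_image("wrist");C=cloud("wrist",dw,(m,T))
k=(abs(C[...,2]-90)<4)&(dw>0);k[150:]=0;k[:,:180]=0;k[:,360:]=0;print("rim",cv2.minEnclosingCircle(C[k][:,:2].astype(np.float32)))
cv2.imwrite("pics/m6.png",np.vstack([cv2.resize(p[150:330,130:400],(400,267)),cv2.resize(w,(400,300))]))
E
```

```text
(np.float64(30.104373226591512), array([-1.18,  0.62, -0.04]))
25.6083
rim ((332.4873352050781, 321.9888916015625), 60.96002197265625)
```

View pics/m6.png

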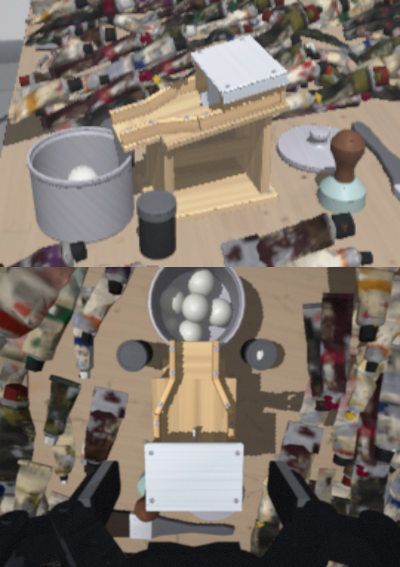

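The mouth is empty. The jar holds at least four large balls, at (203,285), (195,307), (188,330) and (222,313), plus something at (180,300). I'll check heights, distances and the fifth ball by depth.

```bash
python3 - <<'E'
from h import *
arm.line_to([400,330,300])
m,T=c2w("wrist");w,d=optics.get_image("wrist");C=cloud("wrist",d,(m,T))
J=np.array([332.5,322.2]);k=(d>0)&(np.hypot(*(C[...,:2]-J).transpose(2,0,1))<54)&(C[...,2]<110)
print("max z in jar",C[k][:,2].max())
f=foc(m);v,u=np.where(k);x0,x1,y0,y1=u.min(),u.max(),v.min(),v.max();print(x0,x1,y0,y1,telemetry.read_t())
cv2.imwrite("pics/j.png",cv2.resize(w[y0:y1,x0:x1],None,fx=4,fy=4,interpolation=cv2.INTER_CUBIC)[:600,:800])
t,dt=optics.get_image("top")
for n,a,b in(("j1",306,258),("j0",227,275),("mul",280,155)):
    print(n,cloud("top",dt)[b,a].round(0))
pts=[]
for (uu,vv) in ((203,285),(195,307),(188,330),(222,313),(180,300)): 
    pass
h=C[...,2].copy();h[~k]=0
for i in range(7):
    q=np.unravel_index(h.argmax(),h.shape);c=C[q]
    if h[q]<20: break
    print("top pt",c.round(0),"r from jar",np.hypot(*(c[:2]-J)).round(0),"px",q[::-1]);h[np.linalg.norm(C[...,:2]-c[:2],axis=2)<19]=0
E
```

```text
max z in jar 109.96535610468112
231 321 50 155 26.2667
j1 [395. 323. 685.]
j0 [383. 381. 687.]
mul [645. 302. 105.]
top pt [384. 334. 110.] r from jar 53.0 px (np.int64(279), np.int64(154))
top pt [385. 315. 109.] r from jar 53.0 px (np.int64(260), np.int64(151))
top pt [371. 352. 108.] r from jar 49.0 px (np.int64(299), np.int64(145))
top pt [333. 325.  68.] r from jar 3.0 px (np.int64(279), np.int64(100))
top pt [328. 306.  59.] r from jar 17.0 px (np.int64(263), np.int64(92))
top pt [347. 312.  55.] r from jar 18.0 px (np.int64(265), np.int64(110))
top pt [314. 319.  52.] r from jar 19.0 px (np.int64(277), np.int64(81))
```

View pics/j.png

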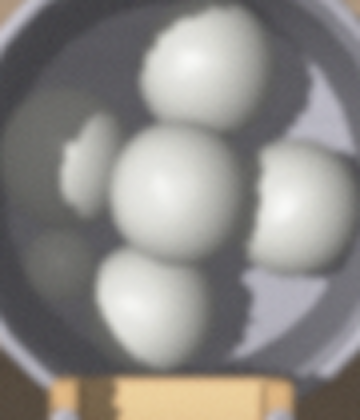

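All five large balls and the 22 mm ball are in the jar. One large ball lies in shadow at left (60,155), and the highest ball top is 68 mm. The arm is clear, so I'm handing in.

```bash
python3 - <<'E'
from h import *
print(telemetry.read_contact_force(),telemetry.read_t());arm.close_job()
E
```

```text
[ 0.22658662  0.19784774 -0.48123387] 26.3167
the job is handed in; nothing more can be done
```

The job is handed in at 26.3 s of the 56 s allowed, and all five 40 mm balls plus the 22 mm one are in the mill jar. I pressed the left ball gently with one upright finger side and it gave. I held it about 12 mm back while the right lane ran into the jar, then eased off and lifted clear so the left lane followed.

**Last checks:**
- **Jar contents:** the highest ball top is 68 mm above the table.
- **Chute:** the mouth is empty.
- **Mill jar:** its rim centre is at (332.5, 322.0), the same as at the start to within 0.4 mm.
- **Forces:** the highest wrist force change I read while pressing was about 6 N. The tool reads about zero at hand-in.
- **Muller:** it measured unmoved in the last top view.

**What disagreed or was not measured:**
- **Fingertip position:** the fingertips really sit about 30 mm behind the reported TCP. The wrist and side cameras agreed on this, so I used the measured value.
- **First press:** it rode too high on the ball, with a large upward force, and the right lane did not run. I lowered the tip 3 mm and pressed again, and that worked.
- **Pigment jars:** the arm hid both from the top camera at the end, so I checked them only by eye in the last wrist and side views. They stood upright and looked unmoved.
- **Right lane's count:** the hold-time picture showed only two of its three balls in the jar; the third was out of view until after the release.

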